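Clamp a gift box in the packing bench's cam fixture

TASK

The cream gift box with the green band has just been glued: stand it upright in the nest of the blue cam fixture, between the rubber pad and the fence, and let go of it. Then turn the crank anticlockwise (seen from above) by its red grip until the follower roller rests in the cam's first flat, the yellow one, and let go, so that the box stays clamped by itself. Go gently and feel for the flat: short of it the clamp springs open again, and the steep second step beyond it would crush the box; leave everything else on the bench where it is.

Things in the scene. Friction and masses are not known exactly. Their poses are not given: they have to be found in the camera images.
- fixture: cam clamping fixture fixed on the bench: blue base plate 170 x 355 mm, top 20 mm above the bench; origin on the bench, z up. Its follower slide runs along the fixture's y: camshaft (vertical) at y = +125 mm, nest and fence towards -y. The steel plate cam lies 46 mm above the bench with the crank over it; the brass follower roller is on the cam's -y side
- fence: the fixture's fixed aluminium fence, 56 mm wide, 50 mm high; origin on the base plate; its face to the nest is 7 mm towards fixture +y of its origin, at fixture y = -125 mm. The clamped box is pressed on it with about 14 N in the cam's first flat; 20 N crushes the box
- nest (a point): middle of the nest's floor (base plate top) at fixture x = 0, y = -72 mm. Free length between open pad and fence 106 mm along fixture y, for the box's 90 mm; rails 6 mm high leave 70 mm along fixture x for its 60 mm. The box need not touch the fence, the pad pushes it home. The pad is 50 mm wide, its top 68 mm above the bench, face at fixture y = -19 mm
- crank_axis (a point): on the shaft's axis, 115 mm up. Anticlockwise from above: 0.1 to 2 rad idle; rise of 1.4 rad (the sprung pad moves 30 mm to -y, meeting a box at the fence after 16 mm); first flat, yellow, 0.36 rad; steep second step, which crushes the box 0.09 rad up. From its start the crank turns 1.5 to 3.4 rad to where the flat begins: cam start and crank setting differ every time and are not given
- crank_grip (a point): middle of the red grip: upright, round, 24 mm thick, 87 to 143 mm above the bench, 65 mm from the axis, spins on its pin, so a pinch from above need not turn. Force along its circle against turning: idle under 1 N; rise 2 N, with the box growing to 5 to 8 N; flat: falls under 1 N at once, and the crank stays put; second step 15 N and more. Let go on the rise, it springs back. Arm's top at 84 mm
- gift_box_center (a point): centre of the cream gift box with green band: rigid box 60 mm (its x) x 90 mm (its y) x 70 mm high, about 0.25 kg, standing on the bench, centre 35 mm above its underside
- gift_box: the same box, origin at the centre of its underside
- kraft_box: brown box of the same size with a black band: not to be moved; origin at the centre of its underside
- tape_roll: amber roll of tape, 100 mm wide, 48 mm high, bystander; origin under its centre
- glue_bottle: white bottle, 50 mm wide, 100 mm high, bystander; origin under its centre
- screwdriver: screwdriver lying on the bench, bystander
- wrench: wrench lying on the bench, bystander
- mug: white mug, 80 mm wide, 90 mm high, bystander; origin under its centre
- ring_box: small green box 50 x 50 x 40 mm, bystander; origin under its centre
Not all that is in view belongs to the job. Leave any purple or turquoise look-alike of the gift_box alone.

How it is judged:
On the way, in this order (a step that is already met when the one before it is completed fails the run):
1. the gift box stands in the nest, let go of (x of gift_box_center in the frame of fixture between -0.009 and 0.009 m and y of gift_box_center in the frame of fixture between -0.085 and -0.06 m and z of gift_box_center in the frame of fixture between 0.05 and 0.06 m and angle between gift_box_center's own z axis and vertical below 0.08 rad and angle between the y axis of gift_box_center and the y axis of fixture, either way round below 0.12 rad and contact force between the fingers and gift_box below 0.3 N and contact force between fence and gift_box below 8 N), for 0.3 s.
2. the cam's lift has clamped the box against the fence (x of gift_box_center in the frame of fixture between -0.009 and 0.009 m and y of gift_box_center in the frame of fixture between -0.085 and -0.075 m and z of gift_box_center in the frame of fixture between 0.05 and 0.06 m and angle between gift_box_center's own z axis and vertical below 0.08 rad and angle between the y axis of gift_box_center and the y axis of fixture, either way round below 0.12 rad and contact force between fence and gift_box above 12 N), for 0.3 s.
At the end, for the whole second after the job is handed in: the gift box stands upright in the nest (9 mm sideways, 5 mm of home at the fence, turned under 0.12 rad, tilted under 0.08 rad), at rest, pressed on the fence with 12 to 19 N by the clamp alone (roller in the cam's first flat), for a second after the robot has let go (all of step 2 and contact force between fence and gift_box below 19 N and linear speed of gift_box below 0.01 m/s); the robot touches nothing.
It fails at once if the gift box is crushed: pressed against the fence with more than 20 N (contact force between fence and gift_box above 20 N).
It fails at once if another thing on the bench is moved by more than 30 mm (distance of any of kraft_box, tape_roll, glue_bottle, screwdriver, wrench, mug, ring_box from where it was at the start of the episode above 0.03 m).
It also fails if it takes over 72 s, if anything falls off the work surface, if the arm or the gripper's body presses on something with over 40 N, if the wrist force passes 120 N, or if a joint passes its speed limit or range.

ROBOT

A 6-joint arm with a two-finger parallel gripper is mounted at the origin on the work surface. World frame = base frame: x ahead of the robot, y to its left, z up, the work surface at z = 0. Lengths are in m, angles in rad, forces in N, time in s.
With the tool pointing down it reaches from about 0.35 to 0.775 m from the base axis. Payload 7.3 kg.
Tool frame: the origin (TCP) lies at the centre of the arm's flange, where the gripper is bolted on; the fingertips stand 178 mm ahead of it and the grasp point (between the pads) lies 159 mm ahead of it (env.pinch_z is the distance from the TCP to the grasp point, in m); z points along the fingers, y is the line along which they close (so a half turn about z gives the same grasp; the last joint's range is limited). The gripper opens to 92 mm and grips with 3 to 60 N. Pads are 19 mm wide; open, the fingers measure 130 mm over their backs; the gripper's body (75 mm by 190 mm) begins 47 mm behind the grasp point.
Start: joints at [0.978, 0.342, 1.524, -0, 1.275, -0.146], TCP at [0.227, 0.473, 0.405] pointing down, gripper open.
Joint ranges: [-2.53, 2.53], [-0.77, 2.02], [0.04, 2.7], [-1, 4.14], [0.28, 2.66], [-3.11, 3.11]. Speed limits (rad/s): [2.57, 2.57, 3.14, 3.14, 3.14, 3.14].

INTERFACE

Orientations are given as a unit quaternion [w, x, y, z].
In Python, from workcell import env gives the robot as it stands. The module is installed in compiled form; this text tells all that it offers.
- The arm moves only by the shell command python3 -m inch 'ROWS'. ROWS is JSON, a list of rows, each an object of numbers: "hand": the closure, from 0 (fully open) to 1 (shut); "tx", "ty", "tz": the shift along the tool's x, y, z in units of 25 mm (1.0 is 25 mm); "ax", "ay", "az": the turn, a rotation vector about the tool's x, y, z in units of 8 degrees (1.0 is 8 degrees). In form: [{"hand": .., "tx": .., "ty": .., "tz": .., "ax": .., "ay": .., "az": ..}, ...]. A call has 1 to 10 rows; each row shifts and turns the commanded pose from where the row before left it, along the tool's axes as they then stand; what a row does not reach is not made up. A row lasts 1/10 s, in which the tool goes at most 50 mm and 8.59 degrees, less where a joint would pass 70% of its speed; a pose out of reach is approached as far as the arm can. A call is refused whole if a number of a shift passes 1 or a number of a turn 1, either way. A call with a gripper value outside its range is refused whole. The fingers move at their own pace and stop on an object; the grip force is fixed at half the most. Time passes only in rows, so rows that do not move let the fingers close. It gives the time, the measured TCP pose, the force, the opening and the grip force at its end, in the units of the state.
- env.sense(): the state, without advancing time (a new reading comes with each control period).
- env.read_camera(name): name is "scene" or "top"; returns the picture (400x640x3 uint8, red, green, blue); there is no depth.
- env.camera_info(name): a dict with "K" (3x3 intrinsics, pixels), "k1" (the pictures are not rectified: a ray, as slopes to the right and down, at radius r is drawn at 1 + k1 r^2 times it, then the intrinsics apply), "R" (3x3) and "t" (3): a world point X has camera coordinates R X + t. Camera axes: x right, y down, z forward; pixel columns grow to the right and rows downward; lengths in m; the calibration is good to about 2 mm. A picture is of the moment at which its call begins. camera_info takes no time and is no camera call.
- env.finish_job(): hands the job in; it is judged then, once.
The state is a dict: "t": time; "joint_pos": joint angles; "joint_velocities": joint speeds; "joint_torque": joint torques, N m; "tcp_pos": TCP position; "orientation": TCP orientation; "force": force on the tool from outside, world axes, zero at the start; "ft_torque": the same for the moment, N m; "width": opening from 0.0 (shut) to 1.0 (fully open); "grip_force": force on a finger pad.
Only numpy, scipy, OpenCV 4.12 (cv2) and the standard library are available. Lean on these libraries where they do the work, as an engineer would, in place of code of your own. Each camera call takes 0.05 s, during which the arm holds its last target. There are 200 camera calls.

## Working session

There is one attempt and no reset: what is moved stays moved. The work goes in short steps, Python scripts to look and compute and a shell command to move; the robot and the scene stay as the last step left them, time stands still between calls to the robot, and variables do not carry over. Pictures are saved under pics/ and viewed, at most 10 in all, crops included, and the job is handed in when it is done.

```bash
mkdir -p pics; cat > h.py <<'E'
import numpy as np, cv2
from workcell import env
def cam(n):
    c=env.camera_info(n); return np.array(c["K"]),c["k1"],np.array(c["R"]),np.array(c["t"])
def ray(n,uv):
    K,k1,R,t=cam(n)
    # model: radial k1 in OpenCV convention
    p=cv2.undistortPoints(np.array([[uv]],float),K,np.array([k1,0,0,0.]))[0,0]
    return -R.T@t, R.T@np.array([p[0],p[1],1.])
def onz(n,uv,z):
    o,d=ray(n,uv); return o+d*(z-o[2])/d[2]
def tri(a,b):
    (o1,d1),(o2,d2)=ray("scene",a),ray("top",b)
    s=np.linalg.lstsq(np.c_[d1,-d2],o2-o1,rcond=None)[0]
    return (o1+s[0]*d1+o2+s[1]*d2)/2, np.linalg.norm(o1+s[0]*d1-o2-s[1]*d2)
def proj(n,X):
    K,k1,R,t=cam(n); return cv2.projectPoints(np.array([X],float),cv2.Rodrigues(R)[0],t,K,np.array([k1,0,0,0.]))[0][0,0]
def snap(n,f):
    im=env.read_camera(n); cv2.imwrite("pics/"+f,im[:,:,::-1]); return im
E
python3 - <<'E'
from h import *
for n in("scene","top"):
    snap(n,n+"0.png"); K,k1,R,t=cam(n); print(n,K.tolist(),k1,(-R.T@t).round(3),R[2].round(2))
print(env.sense(), env.pinch_z)
E
```

```text
scene [[370.2052592656771, 0.0, 315.18624155036196], [0.0, 370.2052592656771, 200.8687888404448], [0.0, 0.0, 1.0]] -0.06011872896473124 [ 1.163 -0.052  0.919] [-0.6   0.07 -0.8 ]
top [[422.33006809628324, 0.0, 310.7147530028253], [0.0, 422.33006809628324, 200.50174976633463], [0.0, 0.0, 1.0]] -0.0990127872001012 [ 0.347 -0.003  1.465] [ 0.13  0.01 -0.99]
{'t': 0.1, 'joint_pos': array([ 9.77981038e-01,  3.42599046e-01,  1.52492171e+00, -2.58609253e-05,
        1.27540754e+00, -1.46027574e-01]), 'joint_velocities': array([-0.00110603, -0.00112646, -0.00448464,  0.0006349 , -0.00171767,
        0.00083889]), 'joint_torque': array([ 1.06653923e-03, -4.32007170e+01, -2.44693226e+01,  7.19192787e-02,
        5.26634278e-02, -7.75079593e-05]), 'tcp_pos': array([0.22675912, 0.47335754, 0.40414226]), 'orientation': array([-2.29601627e-04,  2.21536689e-01,  9.75151808e-01, -6.27235873e-04]), 'force': array([0.51196392, 0.83203445, 0.54129038]), 'ft_torque': array([ 0.00038104,  0.0015089 , -0.00180031]), 'grip_force': 0.0, 'width': 0.9990931322988776} 0.1592
```

View pics/scene0.png

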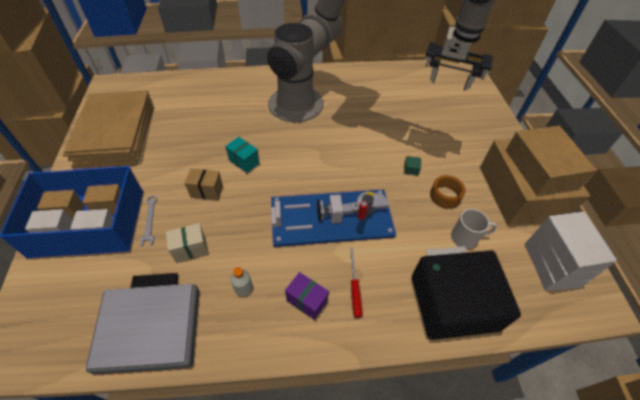

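View pics/top0.png

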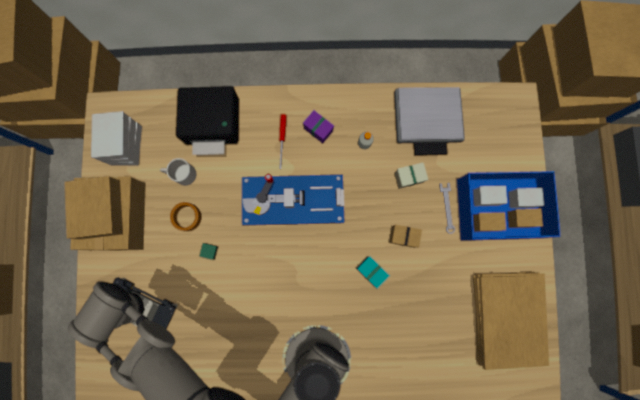

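The scene view shows the cream box at (187,243) and the fixture around (333,217). In the top view they are at (411,176) and (293,200), with the red grip near (268,180). Next I measure with colour masks.

```bash
cat > m.py <<'E'
from h import *
T=cv2.imread("pics/top0.png"); S=cv2.imread("pics/scene0.png")
def mask(I,lo,hi,roi):
    h=cv2.cvtColor(I,cv2.COLOR_BGR2HSV); m=cv2.inRange(h,lo,hi); z=np.zeros_like(m); x0,y0,x1,y1=roi; z[y0:y1,x0:x1]=m[y0:y1,x0:x1]; return z
def big(m):
    c=cv2.findContours(m,cv2.RETR_EXTERNAL,cv2.CHAIN_APPROX_NONE)[0]; return max(c,key=cv2.contourArea)
def rect(n,c,z):
    P=np.array([onz(n,p[0],z)[:2]*1000 for p in c.astype(float)],np.float32); (cx,cy),(w,h),a=cv2.minAreaRect(P)
    return (cx,cy),(w,h),a
if __name__=="__main__":
    b=big(mask(T,(100,120,40),(125,255,255),(225,160,360,240))); print("plate",rect("top",b,.02))
    g=big(mask(T,(20,15,120),(90,110,255),(390,155,435,195))); print("box top",rect("top",g,.07))
    for n,I,roi in(("top",T,(240,165,300,215)),("scene",S,(340,185,385,230))):
        r=mask(I,(0,150,60),(8,255,255),roi)|mask(I,(172,150,60),(180,255,255),roi); ys,xs=np.nonzero(r); print(n,"red",len(xs),xs.mean(),ys.mean(),xs.min(),xs.max(),ys.min(),ys.max())
    a=cv2.resize(T[160:240,225:435],None,fx=3.8,fy=3.8,interpolation=cv2.INTER_CUBIC)
    c=cv2.resize(S[180:260,160:400],None,fx=3.3,fy=3.3,interpolation=cv2.INTER_CUBIC)
    w=798; a=cv2.copyMakeBorder(a,0,0,0,w-a.shape[1],0); c=cv2.copyMakeBorder(c,0,0,0,w-c.shape[1],0)
    cv2.imwrite("pics/zoom1.png",np.vstack([a,c])[:600])
E
python3 m.py
```

```text
plate ((546.5443725585938, 70.6986083984375), (164.6909942626953, 344.7175598144531), 0.1113981306552887)
box top ((618.88818359375, -327.1646728515625), (74.64382934570312, 122.90033721923828), 6.116840362548828)
top red 25 269.4 180.04 266 272 177 182
scene red 100 362.24 211.57 358 367 205 218
```

View pics/zoom1.png

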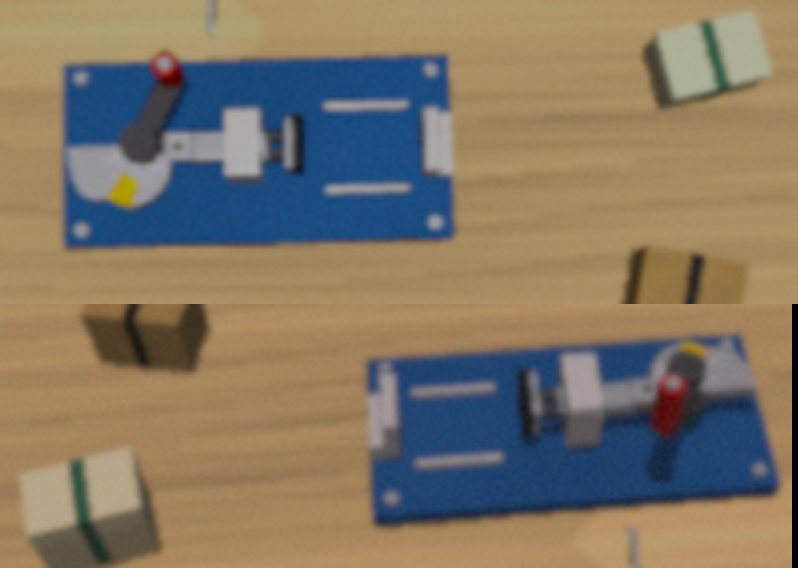

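The zoom shows the fixture's +y side (cam) to the left. The crank grip is at (165,68), the shaft at (140,145), and the yellow flat at (123,190). The cream box's top face has corners at (650,45), (757,11), (770,73) and (665,103). I'll turn these into poses.

```bash
cat > m2.py <<'E'
from m import *
zt=lambda X,Y:(225+(X+.5)/3.8-.5,160+(Y+.5)/3.8-.5)
zs=lambda X,Y:(160+(X+.5)/3.3-.5,180+(Y-304+.5)/3.3-.5)
sc=[onz("top",zt(*p),.021)[:2]*1000 for p in((81,78),(430,69),(435,222),(81,230))]
print("screws",np.round(sc,1).tolist(), "mean",np.mean(sc,0).round(1))
d=(sc[0]-sc[1])+(sc[3]-sc[2]); e=(sc[0]-sc[3])+(sc[1]-sc[2]); print("yaw y-axis",np.degrees(np.arctan2(-d[0],d[1])),"x-axis",np.degrees(np.arctan2(e[1],e[0])))
h=cv2.cvtColor(T,cv2.COLOR_BGR2HSV)
roi=T[155:195,388:437]; v=roi.max(2); print(v[8:36:2,::2])
def face(n,I,x0,y0,x1,y1,thr):
    g=cv2.resize(I[y0:y1,x0:x1],None,fx=8,fy=8,interpolation=cv2.INTER_CUBIC)
    hs=cv2.cvtColor(g,cv2.COLOR_BGR2HSV); m=((hs[:,:,1]<75)&(hs[:,:,2]>thr)).astype(np.uint8)*255
    m=cv2.morphologyEx(m,cv2.MORPH_CLOSE,np.ones((41,41)))
    c=(big(m).astype(float)+.5)/8-.5+[x0,y0]; return c
c=face("top",T,388,155,437,195,165); r=rect("top",c,.07); print("box",r)
f=np.array([[547,70.7]])
ry,rs=(269.4,180.04),(362.24,211.57)
ct=zt(165,65); cs=zs(674,382); print("grip top tri",tri(cs,ct), "at z.143",onz("top",ct,.143),onz("scene",cs,.143))
print("hub", onz("top",zt(140,145),.09),"yellow",onz("top",zt(123,190),.05),"roller",onz("top",zt(178,146),.06))
E
python3 m2.py
```

```text
screws [[617.5, 232.5], [618.5, -87.6], [478.1, -88.0], [477.6, 232.5]] mean [547.9  72.3]
yaw y-axis 0.13434536032765582 x-axis 0.08081246615325333
[[174 173 174 174 174 173 173 174 174 174 173 172 172 173 172 172 172 171
  171 170 170 171 171 171 172]
 [173 174 174 173 174 174 174 175 174 174 162 133 150 172 173 174 174 174
  172 173 171 171 171 170 169]
 [174 174 174 174 172 173 173 173 174 173 160 104 125 172 173 174 175 174
  172 167 168 168 169 167 166]
 [171 172 170 169 154 155 176 176 175 175 171 118 107 168 175 175 175 174
  171 167 167 166 166 165 166]
 [171 171 171 155 101 141 176 176 176 176 175 144  96 149 175 174 174 174
  173 171 171 170 171 169 169]
 [168 168 168 113  71 111 171 176 176 176 175 152  92 136 173 175 176 175
  173 169 165 165 166 164 164]
 [166 166 165 116  70  96 168 176 175 176 176 165 106 123 170 175 174 175
  175 170 167 166 166 165 167]
 [169 171 168 148  75  80 151 176 176 176 176 173 130 101 160 175 175 175
  174 172 167 165 167 166 165]
 [166 164 165 159  96  73 130 175 176 176 175 175 150  95 147 174 175 173
  169 164 159 157 159 158 158]
 [165 
[... 219 characters left out ...]
66 152  78  75 129 142 121 102  89 106 141 158 164 168 170
  169 170 170 171 169 169 169]
 [170 169 169 170 164 101  86 100 118 140 151 152 162 163 163 162 164 165
  166 166 167 166 166 166 167]
 [158 158 158 159 156 144 145 147 151 153 154 154 155 156 155 155 157 158
  158 159 159 158 159 159 158]]
box ((620.2188720703125, -339.1000671386719), (60.65966033935547, 90.2142562866211), 12.707414627075195)
grip top tri (array([0.603759  , 0.1426789 , 0.14576215]), np.float64(0.002536464562174084)) at z.143 [0.60406649 0.14172078 0.143     ] [0.6018302  0.14466546 0.143     ]
hub [0.54428937 0.16973046 0.09      ] yellow [0.50992079 0.1901464  0.05      ] roller [0.54694686 0.13971975 0.06      ]
```

```bash
python3 - <<'E' | grep '^>'
from m2 import *
p=lambda s,*a:print(">",s,*[np.round(x,4) for x in a])
p("fence face top z.07",onz("top",zt(425,140),.07)); p("pad face",onz("top",zt(302,145),.068))
p("rails",*[onz("top",zt(*q),.026) for q in((324,105),(409,104),(325,189),(411,188))])
p("scene fence top front edge ends",onz("scene",zs(385,375),.07),"pad top",onz("scene",zs(530,372),.068), "hub",onz("scene",zs(688,366),.09))
p("rails scene",*[onz("scene",zs(*q),.026) for q in((412,392),(497,386),(414,462),(503,458))])
o,d=ray("scene",(187,243))
q=env.sense()["orientation"]
from scipy.spatial.transform import Rotation as R
p("tool axes",R.from_quat(q[[1,2,3,0]]).as_matrix())
# box via scene view: bounding of top-face corners
for q in((20,478),(130,448)): p("boxscene far edge",onz("scene",zs(*q),.07))
E
```

```text
> fence face top z.07 [ 0.5461 -0.0785  0.07  ]
> pad face [0.5443 0.0297 0.068 ]
> rails [0.5865 0.01   0.026 ] [ 0.5857 -0.0673  0.026 ] [0.5097 0.0106 0.026 ] [ 0.5089 -0.067   0.026 ]Traceback (most recent call last):
  File "<stdin>", line 5, in <module>
  File "<stdin>", line 2, in <lambda>
    return _wrapfunc(a, 'round', decimals=decimals, out=out)
    return _wrapit(obj, method, *args, **kwds)
    result = getattr(arr, method)(*args, **kwds)
numpy._core._exceptions._UFuncNoLoopError: ufunc 'multiply' did not contain a loop with signature matching types (dtype('<U7'), dtype('float64')) -> None
```

Fixture origin is at about (0.547, 0.046) with yaw near 0. The nest is at (0.547, -0.026), the crank axis at (0.547, 0.171), and the box at (0.620, -0.339) with yaw 12.7°. Now I approach above the box.

```bash
cat > go.py <<'E'
import sys,numpy as np
from h import *
from scipy.spatial.transform import Rotation as R
# go.py x y z(grasp point) yaw_deg_of_tool_y : residual in tool units
x,y,z,a=map(float,sys.argv[1:]); s=env.sense(); q=s["orientation"]; M=R.from_quat(q[[1,2,3,0]]).as_matrix()
p=s["tcp_pos"]; d=np.array([x,y,z+env.pinch_z])-p
a=np.radians(a); best=None
for k in(0,np.pi):
    Y=np.array([np.cos(a+k),np.sin(a+k),0]); Z=np.array([0,0,-1.]); G=np.c_[np.cross(Y,Z),Y,Z]
    r=R.from_matrix(M.T@G).as_rotvec(); best=r if best is None or np.linalg.norm(r)<np.linalg.norm(best) else best
print("t",round(s["t"],2),"grasp",(p+M[:,2]*env.pinch_z).round(4),"units t",(M.T@d/.025).round(2),"units turn",(np.degrees(best)/8).round(2),"F",s["force"].round(2),"w",round(s["width"],3),"grip",round(float(s["grip_force"]),1))
E
A='{"tx":-1,"ty":-0.8}'
python3 -m inch '[{"tx":-1,"ty":-0.8},{"tx":-1,"ty":-0.8},{"tx":-1,"ty":-0.8},{"tx":-1,"ty":-0.8},{"tx":-1,"ty":-0.8},{"tx":-1,"ty":-0.8},{"tx":-1,"ty":-0.8},{"tx":-1,"ty":-0.8},{"tx":-1,"ty":-0.8},{"tx":-1,"ty":-0.8}]'
python3 -m inch '[{"tx":-1,"ty":-0.8},{"tx":-1,"ty":-0.8},{"tx":-1,"ty":-0.8},{"tx":-1,"ty":-0.8},{"tx":-1,"ty":-0.8},{"tx":-1,"ty":-0.8},{"tx":-1,"ty":-0.8},{"tx":-1,"ty":-0.8},{"tx":-1,"ty":-0.8},{"tx":-1,"ty":-0.8}]'
python3 -m inch '[{"tx":-1,"ty":-0.8},{"tx":-1,"ty":-0.8},{"tx":-1,"ty":-0.8},{"tx":-1,"ty":-0.8},{"tx":-1,"ty":-0.8},{"tx":-1,"ty":-0.8},{"tx":-1,"ty":-0.8},{"tx":-1,"ty":-0.8}]'
python3 -m inch '[{"az":1},{"az":1},{"az":1},{"az":1},{"az":1},{"az":1},{"az":0.46},{}]'
python3 go.py .620 -.339 .045 12.7
```

```text
t 0.1 grasp [0.2266 0.4732 0.2449] units t [-28.23 -22.5    8.02] units turn [-0.01  0.    6.46] F [0.51 0.83 0.54] w 0.999 grip 0.0validation failed for argument at $[0]...
validation failed for argument at $[0]...
validation failed for argument at $[0]...
validation failed for argument at $[0]...
```

The rows apparently need every key.

```bash
python3 -m inch '[{"hand":0,"tx":-1,"ty":-0.8,"tz":0,"ax":0,"ay":0,"az":0},{"hand":0,"tx":-1,"ty":-0.8,"tz":0,"ax":0,"ay":0,"az":0},{"hand":0,"tx":-1,"ty":-0.8,"tz":0,"ax":0,"ay":0,"az":0},{"hand":0,"tx":-1,"ty":-0.8,"tz":0,"ax":0,"ay":0,"az":0},{"hand":0,"tx":-1,"ty":-0.8,"tz":0,"ax":0,"ay":0,"az":0},{"hand":0,"tx":-1,"ty":-0.8,"tz":0,"ax":0,"ay":0,"az":0},{"hand":0,"tx":-1,"ty":-0.8,"tz":0,"ax":0,"ay":0,"az":0},{"hand":0,"tx":-1,"ty":-0.8,"tz":0,"ax":0,"ay":0,"az":0},{"hand":0,"tx":-1,"ty":-0.8,"tz":0,"ax":0,"ay":0,"az":0},{"hand":0,"tx":-1,"ty":-0.8,"tz":0,"ax":0,"ay":0,"az":0}]'
python3 go.py .620 -.339 .045 12.7
```

```text
t: 1.1
tcp_pos: [0.3661, 0.1838, 0.4046]
orientation: [-0.0, 0.222, 0.975, -0.0]
force: [0.5, -0.7, -1.5]
width: 1.001
grip_force: 0.0
t 1.1 grasp [0.3661 0.1838 0.2454] units t [-18.2  -14.47   8.01] units turn [-0.   -0.    6.46] F [ 0.55 -0.73 -1.51] w 1.001 grip 0.0
```

```bash
python3 -m inch '[{"hand":0,"tx":-1,"ty":-0.8,"tz":0,"ax":0,"ay":0,"az":0},{"hand":0,"tx":-1,"ty":-0.8,"tz":0,"ax":0,"ay":0,"az":0},{"hand":0,"tx":-1,"ty":-0.8,"tz":0,"ax":0,"ay":0,"az":0},{"hand":0,"tx":-1,"ty":-0.8,"tz":0,"ax":0,"ay":0,"az":0},{"hand":0,"tx":-1,"ty":-0.8,"tz":0,"ax":0,"ay":0,"az":0},{"hand":0,"tx":-1,"ty":-0.8,"tz":0,"ax":0,"ay":0,"az":0},{"hand":0,"tx":-1,"ty":-0.8,"tz":0,"ax":0,"ay":0,"az":0},{"hand":0,"tx":-1,"ty":-0.8,"tz":0,"ax":0,"ay":0,"az":0},{"hand":0,"tx":-1,"ty":-0.8,"tz":0,"ax":0,"ay":0,"az":0},{"hand":0,"tx":-1,"ty":-0.8,"tz":0,"ax":0,"ay":0,"az":0}]' >/dev/null
python3 -m inch '[{"hand":0,"tx":-1,"ty":-0.8,"tz":0,"ax":0,"ay":0,"az":0},{"hand":0,"tx":-1,"ty":-0.8,"tz":0,"ax":0,"ay":0,"az":0},{"hand":0,"tx":-1,"ty":-0.8,"tz":0,"ax":0,"ay":0,"az":0},{"hand":0,"tx":-1,"ty":-0.8,"tz":0,"ax":0,"ay":0,"az":0},{"hand":0,"tx":-1,"ty":-0.8,"tz":0,"ax":0,"ay":0,"az":0},{"hand":0,"tx":-1,"ty":-0.8,"tz":0,"ax":0,"ay":0,"az":0},{"hand":0,"tx":-1,"ty":-0.8,"tz":0,"ax":0,"ay":0,"az":0},{"hand":0,"tx":-1,"ty":-0.8,"tz":0,"ax":0,"ay":0,"az":0}]' >/dev/null
python3 -m inch '[{"hand":0,"tx":0,"ty":0,"tz":0.2,"ax":0,"ay":0,"az":1},{"hand":0,"tx":0,"ty":0,"tz":0.5,"ax":0,"ay":0,"az":1},{"hand":0,"tx":0,"ty":0,"tz":0.5,"ax":0,"ay":0,"az":1},{"hand":0,"tx":0,"ty":0,"tz":0.5,"ax":0,"ay":0,"az":1},{"hand":0,"tx":0,"ty":0,"tz":0.5,"ax":0,"ay":0,"az":1},{"hand":0,"tx":0,"ty":0,"tz":0.5,"ax":0,"ay":0,"az":1},{"hand":0,"tx":0,"ty":0,"tz":0.3,"ax":0,"ay":0,"az":0.46},{"hand":0,"tx":0,"ty":0,"tz":0,"ax":0,"ay":0,"az":0}]' >/dev/null
python3 go.py .620 -.339 .045 12.7; python3 -c "
from h import *
snap('scene','scene1.png'); snap('top','top1.png')"
```

```text
t 3.7 grasp [ 0.6154 -0.3335  0.1684] units t [-0.25  0.13  4.93] units turn [-0.02 -0.02 -0.  ] F [-0.64 -0.97  0.59] w 0.999 grip 0.0
```

```bash
python3 -m inch '[{"hand":0,"tx":-0.2,"ty":0.1,"tz":0.5,"ax":0,"ay":0,"az":0},{"hand":0,"tx":0,"ty":0,"tz":0.7,"ax":0,"ay":0,"az":0},{"hand":0,"tx":0,"ty":0,"tz":0.7,"ax":0,"ay":0,"az":0},{"hand":0,"tx":0,"ty":0,"tz":0.7,"ax":0,"ay":0,"az":0},{"hand":0,"tx":0,"ty":0,"tz":0,"ax":0,"ay":0,"az":0}]'
python3 go.py .620 -.339 .045 12.7; python3 - <<'E'
from h import *
im=snap('scene','scene1.png')[:,:,::-1]
cv2.imwrite("pics/zoom2.png",cv2.resize(im[180:290,130:260],None,fx=5,fy=5,interpolation=cv2.INTER_CUBIC))
E
```

```text
t: 4.3
tcp_pos: [0.6192, -0.3382, 0.2613]
orientation: [-0.003, 0.624, 0.781, -0.0]
force: [0.5, -0.9, -0.1]
width: 1.003
grip_force: 0.0
t 4.3 grasp [ 0.6185 -0.3377  0.1021] units t [-0.05  0.03  2.28] units turn [-0.03 -0.03  0.01] F [ 0.55 -0.9  -0.15] w 1.003 grip 0.0
```

View pics/zoom2.png

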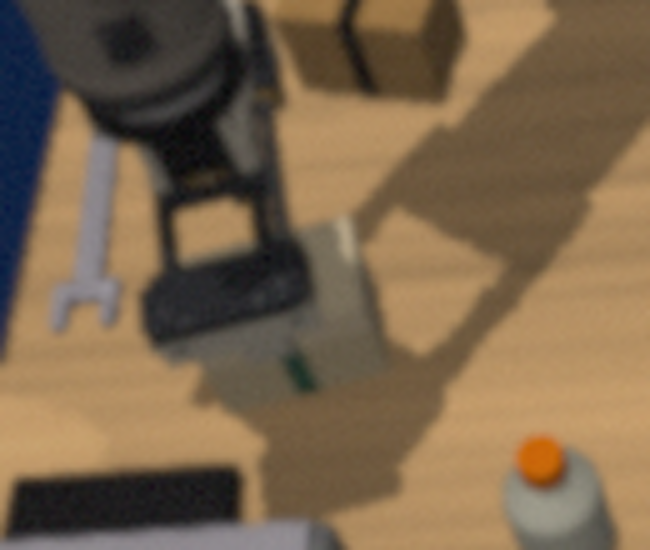

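The gripper straddles the box, with the green band just below it. I descend and grip.

```bash
python3 -m inch '[{"hand":0,"tx":0,"ty":0,"tz":0.6,"ax":0,"ay":0,"az":0},{"hand":0,"tx":0,"ty":0,"tz":0.6,"ax":0,"ay":0,"az":0},{"hand":0,"tx":0,"ty":0,"tz":0.6,"ax":0,"ay":0,"az":0},{"hand":0,"tx":0,"ty":0,"tz":0.45,"ax":0,"ay":0,"az":0},{"hand":0,"tx":0,"ty":0,"tz":0,"ax":0,"ay":0,"az":0}]'
python3 -m inch '[{"hand":0.5,"tx":0,"ty":0,"tz":0,"ax":0,"ay":0,"az":0},{"hand":0.5,"tx":0,"ty":0,"tz":0,"ax":0,"ay":0,"az":0},{"hand":0.5,"tx":0,"ty":0,"tz":0,"ax":0,"ay":0,"az":0},{"hand":0.5,"tx":0,"ty":0,"tz":0,"ax":0,"ay":0,"az":0},{"hand":0.5,"tx":0,"ty":0,"tz":0,"ax":0,"ay":0,"az":0},{"hand":0.5,"tx":0,"ty":0,"tz":0,"ax":0,"ay":0,"az":0}]'
python3 go.py .620 -.339 .045 12.7
```

```text
t: 4.85
tcp_pos: [0.6191, -0.3379, 0.2056]
orientation: [-0.002, 0.624, 0.781, -0.0]
force: [0.5, 0.6, 1.3]
width: 1.0
grip_force: 0.0
t: 5.45
tcp_pos: [0.6196, -0.3385, 0.209]
orientation: [0.0, 0.624, 0.781, -0.0]
force: [-2.9, 0.1, 3.0]
width: 0.651
grip_force: 30.0
t 5.45 grasp [ 0.6197 -0.3385  0.0498] units t [-0.02  0.01  0.19] units turn [0. 0. 0.] F [-2.85  0.1   2.97] w 0.651 grip 30.0
```

```bash
python3 -m inch '[{"hand":0.5,"tx":0,"ty":0,"tz":-0.5,"ax":0,"ay":0,"az":0},{"hand":0.5,"tx":0,"ty":0,"tz":-0.9,"ax":0,"ay":0,"az":0},{"hand":0.5,"tx":0,"ty":0,"tz":-0.9,"ax":0,"ay":0,"az":0},{"hand":0.5,"tx":0,"ty":0,"tz":-0.9,"ax":0,"ay":0,"az":0},{"hand":0.5,"tx":0,"ty":0,"tz":-0.9,"ax":0,"ay":0,"az":0},{"hand":0.5,"tx":0,"ty":0,"tz":-0.7,"ax":0,"ay":0,"az":0},{"hand":0.5,"tx":0,"ty":0,"tz":0,"ax":0,"ay":0,"az":0.8},{"hand":0.5,"tx":0,"ty":0,"tz":0,"ax":0,"ay":0,"az":0.8},{"hand":0.5,"tx":0,"ty":0,"tz":0,"ax":0,"ay":0,"az":0},{"hand":0.5,"tx":0,"ty":0,"tz":0,"ax":0,"ay":0,"az":0}]'
python3 go.py .547 -.026 .07 0
```

```text
t: 6.45
tcp_pos: [0.6197, -0.3382, 0.3286]
orientation: [-0.0, 0.707, 0.708, 0.0]
force: [-0.0, -0.4, -1.8]
width: 0.65
grip_force: 30.0
t 6.45 grasp [ 0.6197 -0.3382  0.1694] units t [12.49 -2.89  3.98] units turn [ 0.   -0.    0.01] F [-0.03 -0.36 -1.85] w 0.65 grip 30.0
```

```bash
python3 -m inch '[{"hand":0.5,"tx":0.5,"ty":-0.2,"tz":0,"ax":0,"ay":0,"az":0},{"hand":0.5,"tx":1,"ty":-0.3,"tz":0,"ax":0,"ay":0,"az":0},{"hand":0.5,"tx":1,"ty":-0.3,"tz":0,"ax":0,"ay":0,"az":0},{"hand":0.5,"tx":1,"ty":-0.3,"tz":0,"ax":0,"ay":0,"az":0},{"hand":0.5,"tx":1,"ty":-0.3,"tz":0,"ax":0,"ay":0,"az":0},{"hand":0.5,"tx":1,"ty":-0.3,"tz":0,"ax":0,"ay":0,"az":0},{"hand":0.5,"tx":1,"ty":-0.3,"tz":0,"ax":0,"ay":0,"az":0},{"hand":0.5,"tx":1,"ty":-0.3,"tz":0,"ax":0,"ay":0,"az":0},{"hand":0.5,"tx":1,"ty":-0.3,"tz":0,"ax":0,"ay":0,"az":0},{"hand":0.5,"tx":1,"ty":-0.3,"tz":0,"ax":0,"ay":0,"az":0}]' >/dev/null
python3 -m inch '[{"hand":0.5,"tx":1,"ty":0,"tz":0,"ax":0,"ay":0,"az":0},{"hand":0.5,"tx":1,"ty":0,"tz":0.2,"ax":0,"ay":0,"az":0},{"hand":0.5,"tx":0.7,"ty":0,"tz":0.5,"ax":0,"ay":0,"az":0},{"hand":0.5,"tx":0.3,"ty":0,"tz":0.3,"ax":0,"ay":0,"az":0},{"hand":0.5,"tx":0,"ty":0,"tz":0,"ax":0,"ay":0,"az":0},{"hand":0.5,"tx":0,"ty":0,"tz":0,"ax":0,"ay":0,"az":0}]'
python3 go.py .547 -.026 .07 0;  python3 - <<'E'
from h import *
a=snap('scene','scene2.png')[:,:,::-1]; b=snap('top','top2.png')[:,:,::-1]
f=lambda i:cv2.resize(i,(600,300),interpolation=cv2.INTER_CUBIC)
cv2.imwrite("pics/zoom3.png",np.vstack([f(a[170:250,250:410]),f(b[160:240,225:385])]))
E
```

```text
t: 8.05
tcp_pos: [0.5478, -0.0263, 0.3036]
orientation: [0.0, 0.707, 0.707, -0.0]
force: [0.1, -0.6, -2.1]
width: 0.649
grip_force: 30.0
t 8.05 grasp [ 0.5479 -0.0263  0.1444] units t [ 0.01 -0.03  2.98] units turn [ 0.  0. -0.] F [ 0.07 -0.56 -2.12] w 0.649 grip 30.0
```

View pics/zoom3.png

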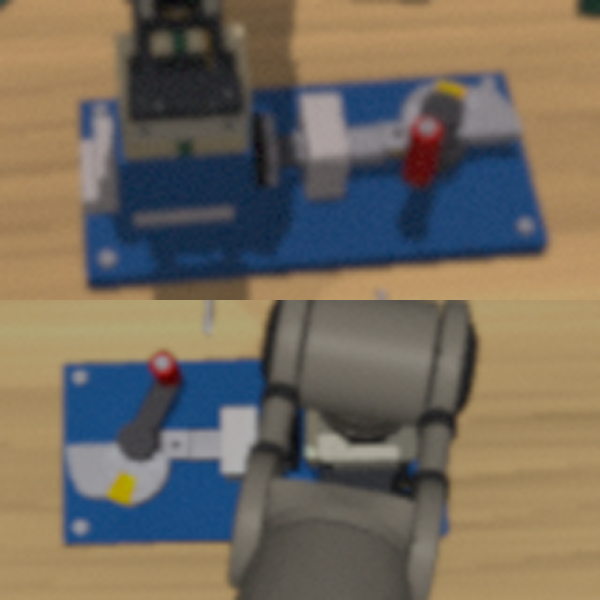

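```bash
python3 - <<'E'
from h import *
f=lambda X:((proj("scene",X)-[250,170])*3.75).round(0)
for y in(-.071,.019): print(y,f((.578,y,.0946)),f((.578,y,.1646)))
print("fence top corner near",f((.575,-.079,.07)),"rail near ends",f((.582,.01,.026)),f((.582,-.066,.026)),"pad",f((.572,.027,.068)))
E
```

```text
-0.071 [120. 158.] [115.  99.]
0.019 [244. 150.] [245.  91.]
fence top corner near [111. 175.] rail near ends [231. 207.] [132. 214.] pad [253. 163.]
```

The box (edges at x≈122 and 250 in the crop) hangs centred between the fence and the pad, offset by the same amount as the rails. I lower it gently.

```bash
python3 -m inch '[{"hand":0.5,"tx":0,"ty":0,"tz":0.5,"ax":0,"ay":0,"az":0},{"hand":0.5,"tx":0,"ty":0,"tz":0.6,"ax":0,"ay":0,"az":0},{"hand":0.5,"tx":0,"ty":0,"tz":0.6,"ax":0,"ay":0,"az":0},{"hand":0.5,"tx":0,"ty":0,"tz":0.5,"ax":0,"ay":0,"az":0},{"hand":0.5,"tx":0,"ty":0,"tz":0.3,"ax":0,"ay":0,"az":0},{"hand":0.5,"tx":0,"ty":0,"tz":0.2,"ax":0,"ay":0,"az":0},{"hand":0.5,"tx":0,"ty":0,"tz":0.1,"ax":0,"ay":0,"az":0},{"hand":0.5,"tx":0,"ty":0,"tz":0,"ax":0,"ay":0,"az":0}]'
python3 go.py .547 -.026 .07 0
python3 -m inch '[{"hand":0.5,"tx":0,"ty":0,"tz":0.08,"ax":0,"ay":0,"az":0},{"hand":0.5,"tx":0,"ty":0,"tz":0.08,"ax":0,"ay":0,"az":0},{"hand":0.5,"tx":0,"ty":0,"tz":0,"ax":0,"ay":0,"az":0}]'
python3 go.py .547 -.026 .07 0
```

```text
t: 8.95
tcp_pos: [0.5477, -0.0258, 0.2335]
orientation: [0.0, 0.708, 0.707, 0.0]
force: [1.2, 0.2, -1.1]
width: 0.65
grip_force: 30.0
t 8.95 grasp [ 0.5477 -0.0257  0.0743] units t [-0.01 -0.03  0.17] units turn [ 0.   -0.   -0.01] F [ 1.22  0.16 -1.14] w 0.65 grip 30.0
t: 9.25
tcp_pos: [0.5476, -0.0257, 0.2294]
orientation: [-0.0, 0.708, 0.707, 0.0]
force: [1.3, 0.2, -1.7]
width: 0.654
grip_force: 30.0
t 9.25 grasp [ 0.5476 -0.0257  0.0702] units t [-0.01 -0.02  0.01] units turn [-0.   -0.   -0.01] F [ 1.28  0.18 -1.75] w 0.654 grip 30.0
```

```bash
python3 -m inch '[{"hand":0.5,"tx":0,"ty":0,"tz":0.04,"ax":0,"ay":0,"az":0},{"hand":0.5,"tx":0,"ty":0,"tz":0,"ax":0,"ay":0,"az":0}]'
python3 -m inch '[{"hand":0,"tx":0,"ty":0,"tz":0,"ax":0,"ay":0,"az":0},{"hand":0,"tx":0,"ty":0,"tz":0,"ax":0,"ay":0,"az":0},{"hand":0,"tx":0,"ty":0,"tz":0,"ax":0,"ay":0,"az":0},{"hand":0,"tx":0,"ty":0,"tz":0,"ax":0,"ay":0,"az":0},{"hand":0,"tx":0,"ty":0,"tz":0,"ax":0,"ay":0,"az":0}]'
python3 go.py .604 .142 .20 0
```

```text
t: 9.45
tcp_pos: [0.5477, -0.0257, 0.229]
orientation: [0.0, 0.708, 0.707, 0.0]
force: [-1.4, 0.1, 3.4]
width: 0.652
grip_force: 30.0
t: 9.95
tcp_pos: [0.5476, -0.0257, 0.2284]
orientation: [-0.0, 0.708, 0.707, 0.0]
force: [-0.9, -0.4, -0.7]
width: 0.99
grip_force: 0.0
t 9.95 grasp [ 0.5476 -0.0257  0.0692] units t [ 6.71  2.25 -5.23] units turn [ 0.   -0.   -0.01] F [-0.88 -0.44 -0.72] w 0.99 grip 0.0
```

Box released. I raise, move over the red grip, and check the nest from above.

```bash
python3 -m inch '[{"hand":0,"tx":0,"ty":0,"tz":-0.3,"ax":0,"ay":0,"az":0},{"hand":0,"tx":0,"ty":0,"tz":-0.8,"ax":0,"ay":0,"az":0},{"hand":0,"tx":0,"ty":0,"tz":-1,"ax":0,"ay":0,"az":0},{"hand":0,"tx":0,"ty":0,"tz":-1,"ax":0,"ay":0,"az":0},{"hand":0,"tx":0,"ty":0,"tz":-1,"ax":0,"ay":0,"az":0},{"hand":0,"tx":0,"ty":0,"tz":-1,"ax":0,"ay":0,"az":0},{"hand":0.3,"tx":0.7,"ty":0.2,"tz":-0.1,"ax":0,"ay":0,"az":0},{"hand":0.5,"tx":1,"ty":0.3,"tz":0,"ax":0,"ay":0,"az":0},{"hand":0.5,"tx":1,"ty":0.3,"tz":0,"ax":0,"ay":0,"az":0},{"hand":0.5,"tx":1,"ty":0.3,"tz":0,"ax":0,"ay":0,"az":0}]'
python3 -m inch '[{"hand":0.5,"tx":1,"ty":0.4,"tz":0,"ax":0,"ay":0,"az":0},{"hand":0.5,"tx":1,"ty":0.4,"tz":0,"ax":0,"ay":0,"az":0},{"hand":0.5,"tx":0.7,"ty":0.3,"tz":0,"ax":0,"ay":0,"az":0},{"hand":0.5,"tx":0.3,"ty":0,"tz":0,"ax":0,"ay":0,"az":0},{"hand":0.5,"tx":0,"ty":0,"tz":0,"ax":0,"ay":0,"az":0},{"hand":0.5,"tx":0,"ty":0,"tz":0,"ax":0,"ay":0,"az":0}]'
python3 go.py .604 .142 .122 0
python3 - <<'E'
from h import *
a=snap('scene','scene3.png')[:,:,::-1]; b=snap('top','top3.png')[:,:,::-1]
f=lambda i:cv2.resize(i,(600,300),interpolation=cv2.INTER_CUBIC)
cv2.imwrite("pics/zoom4.png",np.vstack([f(a[160:240,250:410]),f(b[160:240,225:385])]))
E
```

```text
t: 10.95
tcp_pos: [0.5753, 0.0676, 0.3592]
orientation: [0.0, 0.708, 0.706, 0.0]
force: [-0.0, -0.6, -0.4]
width: 0.7
grip_force: 0.0
t: 11.55
tcp_pos: [0.6025, 0.1411, 0.3586]
orientation: [0.0, 0.708, 0.707, -0.0]
force: [-0.4, 0.7, -0.5]
width: 0.499
grip_force: 0.0
t 11.55 grasp [0.6025 0.141  0.1994] units t [0.04 0.06 3.1 ] units turn [-0.    0.   -0.01] F [-0.38  0.71 -0.5 ] w 0.499 grip 0.0
```

View pics/zoom4.png

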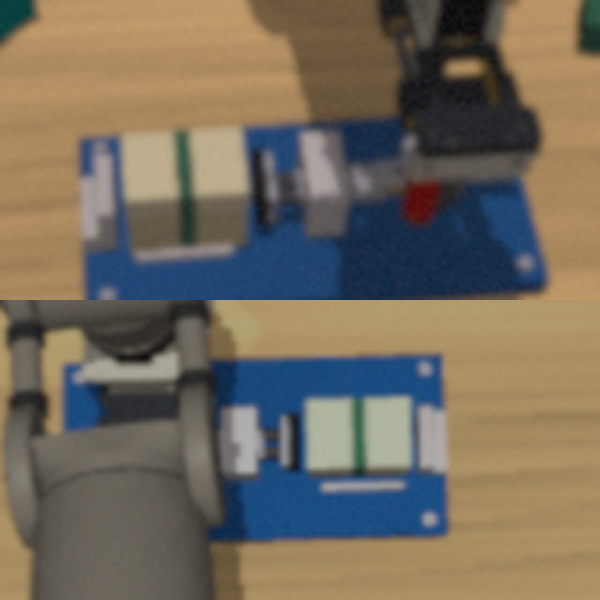

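The box stands square in the nest between pad and fence (top crop centre (358,435)). The gripper is over the red grip. I lower and pinch.

```bash
python3 -m inch '[{"hand":0.5,"tx":0.04,"ty":0.06,"tz":0.5,"ax":0,"ay":0,"az":0},{"hand":0.5,"tx":0,"ty":0,"tz":0.7,"ax":0,"ay":0,"az":0},{"hand":0.5,"tx":0,"ty":0,"tz":0.7,"ax":0,"ay":0,"az":0},{"hand":0.5,"tx":0,"ty":0,"tz":0.7,"ax":0,"ay":0,"az":0},{"hand":0.5,"tx":0,"ty":0,"tz":0.5,"ax":0,"ay":0,"az":0},{"hand":0.5,"tx":0,"ty":0,"tz":0,"ax":0,"ay":0,"az":0}]'
python3 -m inch '[{"hand":0.85,"tx":0,"ty":0,"tz":0,"ax":0,"ay":0,"az":0},{"hand":0.85,"tx":0,"ty":0,"tz":0,"ax":0,"ay":0,"az":0},{"hand":0.85,"tx":0,"ty":0,"tz":0,"ax":0,"ay":0,"az":0},{"hand":0.85,"tx":0,"ty":0,"tz":0,"ax":0,"ay":0,"az":0},{"hand":0.85,"tx":0,"ty":0,"tz":0,"ax":0,"ay":0,"az":0}]'
python3 go.py .604 .142 .122 0; python3 -c "
from h import *
print(onz('top',(320.1,195.7),.09))"
```

```text
t: 12.25
tcp_pos: [0.6038, 0.1422, 0.2785]
orientation: [-0.001, 0.708, 0.706, -0.002]
force: [-1.0, 0.4, -0.1]
width: 0.502
grip_force: 0.0
t: 12.75
tcp_pos: [0.6042, 0.1429, 0.2818]
orientation: [-0.0, 0.708, 0.707, 0.0]
force: [-3.2, 1.5, 5.0]
width: 0.254
grip_force: 30.0
t 12.75 grasp [0.6042 0.1429 0.1226] units t [-0.04 -0.01  0.02] units turn [ 0.   -0.   -0.01] F [-3.22  1.5   5.01] w 0.254 grip 30.0
[ 0.54695536 -0.02360229  0.09      ]
```

Pinched: opening is 23 mm, and the box centre reads (0.547, -0.024). Next, a helper that reports crank angle and forces and lists the arc steps.

```bash
cat > arc.py <<'E'
import sys
from h import *
# arc.py step n [cx cy]: state in polar about axis, next steps (tx,ty units) back onto r=65 mm
st=float(sys.argv[1]); n=int(sys.argv[2]); A=np.array([float(v) for v in sys.argv[3:5]] or [.547,.171])
s=env.sense(); p=s["tcp_pos"][:2]-A; r=np.hypot(*p); f=np.arctan2(p[1],p[0]); u=p/r; t=np.array([-u[1],u[0]]); F=s["force"]
print("t %.2f turned %.3f r %.1f Ft %.2f Fr %.2f Fz %.1f pos"%(s["t"],f-np.arctan2(-.029,.057),r*1e3,F[:2]@t,F[:2]@u,F[2]),s["tcp_pos"].round(4))
c=p
for i in range(1,n+1):
    q=.0645*np.array([np.cos(f+st*i),np.sin(f+st*i)]); d=(q-c)/.025; c=q; print("(%.2f,%.2f)"%(d[1],d[0]),end=" ")
print()
E
python3 arc.py .06 10
```

```text
t 12.75 turned 0.014 r 63.7 Ft -0.08 Fr -3.55 Fz 5.0 pos [0.6042 0.1429 0.2818]
(0.13,0.09) (0.14,0.06) (0.15,0.05) (0.15,0.04) (0.15,0.03) (0.15,0.02) (0.15,0.01) (0.15,0.00) (0.15,-0.01) (0.15,-0.02)
```

```bash
python3 -m inch '[{"hand":0.85,"tx":0.13,"ty":0.08,"tz":0,"ax":0,"ay":0,"az":0},{"hand":0.85,"tx":0.14,"ty":0.06,"tz":0,"ax":0,"ay":0,"az":0},{"hand":0.85,"tx":0.15,"ty":0.05,"tz":0,"ax":0,"ay":0,"az":0},{"hand":0.85,"tx":0.15,"ty":0.04,"tz":0,"ax":0,"ay":0,"az":0},{"hand":0.85,"tx":0.15,"ty":0.03,"tz":0,"ax":0,"ay":0,"az":0},{"hand":0.85,"tx":0.15,"ty":0.02,"tz":0,"ax":0,"ay":0,"az":0},{"hand":0.85,"tx":0.15,"ty":0.01,"tz":0,"ax":0,"ay":0,"az":0},{"hand":0.85,"tx":0,"ty":0,"tz":0,"ax":0,"ay":0,"az":0}]'
python3 arc.py .06 10
```

```text
t: 13.55
tcp_pos: [0.611, 0.1685, 0.2817]
orientation: [-0.0, 0.707, 0.707, -0.001]
force: [-7.1, -0.6, 8.4]
width: 0.255
grip_force: 30.0
t 13.55 turned 0.431 r 64.1 Ft -0.88 Fr -7.08 Fz 8.4 pos [0.611  0.1685 0.2817]
(0.15,0.02) (0.15,-0.01) (0.15,-0.02) (0.15,-0.03) (0.15,-0.04) (0.15,-0.04) (0.15,-0.05) (0.14,-0.06) (0.14,-0.07) (0.13,-0.08)
```

```bash
sed -i 's/\[.547,.171\]/[.545,.1705]/; s/\.0645/.065/; s/arctan2(-.029,.057)/arctan2(-.0285,.059)/' arc.py
python3 -m inch '[{"hand":0.85,"tx":0.15,"ty":-0.03,"tz":-0.05,"ax":0,"ay":0,"az":0},{"hand":0.85,"tx":0.15,"ty":-0.03,"tz":-0.05,"ax":0,"ay":0,"az":0},{"hand":0.85,"tx":0.15,"ty":-0.03,"tz":0,"ax":0,"ay":0,"az":0},{"hand":0.85,"tx":0.15,"ty":-0.04,"tz":0,"ax":0,"ay":0,"az":0},{"hand":0.85,"tx":0,"ty":0,"tz":0,"ax":0,"ay":0,"az":0}]'
python3 arc.py .06 10
```

```text
t: 14.05
tcp_pos: [0.609, 0.1832, 0.2821]
orientation: [0.0, 0.708, 0.707, 0.0]
force: [5.0, -0.2, -8.5]
width: 0.256
grip_force: 30.0
t 14.05 turned 0.646 r 65.3 Ft -1.19 Fr 4.83 Fz -8.5 pos [0.609  0.1832 0.2821]
(0.15,-0.05) (0.15,-0.04) (0.15,-0.05) (0.14,-0.06) (0.14,-0.07) (0.13,-0.08) (0.13,-0.09) (0.12,-0.09) (0.12,-0.10) (0.11,-0.11)
```

```bash
python3 -m inch '[{"hand":0.85,"tx":0.15,"ty":-0.02,"tz":0.05,"ax":0,"ay":0,"az":0},{"hand":0.85,"tx":0.15,"ty":-0.04,"tz":0,"ax":0,"ay":0,"az":0},{"hand":0.85,"tx":0.15,"ty":-0.05,"tz":0,"ax":0,"ay":0,"az":0},{"hand":0.85,"tx":0.14,"ty":-0.06,"tz":0,"ax":0,"ay":0,"az":0},{"hand":0.85,"tx":0,"ty":0,"tz":0,"ax":0,"ay":0,"az":0}]'
python3 arc.py .06 4
python3 -m inch '[{"hand":0.85,"tx":0.14,"ty":-0.07,"tz":0,"ax":0,"ay":0,"az":0},{"hand":0.85,"tx":0.13,"ty":-0.08,"tz":0,"ax":0,"ay":0,"az":0},{"hand":0.85,"tx":0.13,"ty":-0.09,"tz":0,"ax":0,"ay":0,"az":0},{"hand":0.85,"tx":0,"ty":0,"tz":0,"ax":0,"ay":0,"az":0}]' >/dev/null
python3 arc.py .06 10
```

```text
t: 14.55
tcp_pos: [0.6045, 0.198, 0.282]
orientation: [0.0, 0.708, 0.707, 0.0]
force: [2.2, -0.7, -3.7]
width: 0.255
grip_force: 30.0
t 14.55 turned 0.883 r 65.6 Ft -1.56 Fr 1.76 Fz -3.7 pos [0.6045 0.198  0.282 ]
(0.13,-0.09) (0.14,-0.08) (0.13,-0.09) (0.12,-0.09) 
t 14.95 turned 1.063 r 65.5 Ft -2.13 Fr 3.69 Fz -5.0 pos [0.5986 0.2082 0.282 ]
(0.11,-0.11) (0.12,-0.10) (0.11,-0.11) (0.11,-0.11) (0.10,-0.12) (0.09,-0.13) (0.08,-0.13) (0.08,-0.14) (0.07,-0.14) (0.06,-0.14)
```

```bash
python3 -m inch '[{"hand":0.85,"tx":0.12,"ty":-0.09,"tz":0.03,"ax":0,"ay":0,"az":0},{"hand":0.85,"tx":0.12,"ty":-0.1,"tz":0,"ax":0,"ay":0,"az":0},{"hand":0.85,"tx":0.11,"ty":-0.11,"tz":0,"ax":0,"ay":0,"az":0},{"hand":0.85,"tx":0.11,"ty":-0.11,"tz":0,"ax":0,"ay":0,"az":0},{"hand":0.85,"tx":0,"ty":0,"tz":0,"ax":0,"ay":0,"az":0}]' >/dev/null
python3 arc.py .06 4
python3 -m inch '[{"hand":0.85,"tx":0.1,"ty":-0.12,"tz":0,"ax":0,"ay":0,"az":0},{"hand":0.85,"tx":0.09,"ty":-0.13,"tz":0,"ax":0,"ay":0,"az":0},{"hand":0.85,"tx":0.08,"ty":-0.13,"tz":0,"ax":0,"ay":0,"az":0},{"hand":0.85,"tx":0,"ty":0,"tz":0,"ax":0,"ay":0,"az":0}]' >/dev/null
python3 arc.py .06 6
```

```text
t 15.45 turned 1.299 r 65.6 Ft -2.33 Fr 2.83 Fz -1.8 pos [0.5883 0.2197 0.282 ]
(0.08,-0.14) (0.09,-0.13) (0.08,-0.13) (0.08,-0.14) 
t 15.85 turned 1.472 r 65.5 Ft -3.60 Fr 3.64 Fz -3.0 pos [0.5791 0.2263 0.282 ]
(0.06,-0.14) (0.07,-0.14) (0.06,-0.14) (0.05,-0.15) (0.04,-0.15) (0.03,-0.15)
```

Now in the loaded part of the rise, I take smaller bites and read the force after each.

```bash
python3 -m inch '[{"hand":0.85,"tx":0.08,"ty":-0.14,"tz":0,"ax":0,"ay":0,"az":0},{"hand":0.85,"tx":0.07,"ty":-0.14,"tz":0,"ax":0,"ay":0,"az":0},{"hand":0.85,"tx":0,"ty":0,"tz":0,"ax":0,"ay":0,"az":0}]' >/dev/null
python3 arc.py .06 1
python3 -m inch '[{"hand":0.85,"tx":0.06,"ty":-0.15,"tz":0,"ax":0,"ay":0,"az":0},{"hand":0.85,"tx":0,"ty":0,"tz":0,"ax":0,"ay":0,"az":0}]' >/dev/null
python3 arc.py .06 1
python3 -m inch '[{"hand":0.85,"tx":0.05,"ty":-0.15,"tz":0,"ax":0,"ay":0,"az":0},{"hand":0.85,"tx":0,"ty":0,"tz":0,"ax":0,"ay":0,"az":0}]' >/dev/null
python3 arc.py .06 3
```

```text
t 16.15 turned 1.583 r 65.4 Ft -7.69 Fr 1.75 Fz -4.7 pos [0.5728 0.2298 0.282 ]
(0.05,-0.15) 
t 16.35 turned 1.643 r 65.4 Ft -9.47 Fr 2.82 Fz -5.0 pos [0.5691 0.2313 0.282 ]
(0.04,-0.15) 
t 16.55 turned 1.698 r 65.4 Ft -11.77 Fr 3.20 Fz -6.8 pos [0.5657 0.2325 0.282 ]
(0.03,-0.15) (0.04,-0.15) (0.03,-0.15)
```

The force is above what I expected, so I look before going further.

```bash
python3 - <<'E'
from h import *
a=snap('scene','scene4.png')[:,:,::-1]; b=snap('top','top4.png')[:,:,::-1]
f=lambda i:cv2.resize(i,(600,300),interpolation=cv2.INTER_CUBIC)
cv2.imwrite("pics/zoom5.png",np.vstack([f(a[160:240,250:410]),f(b[160:240,225:385])]))
E
python3 arc.py .03 1
```

```text
t 16.65 turned 1.700 r 65.4 Ft -11.59 Fr 2.23 Fz -6.1 pos [0.5656 0.2326 0.282 ]
(0.01,-0.08)
```

View pics/zoom5.png

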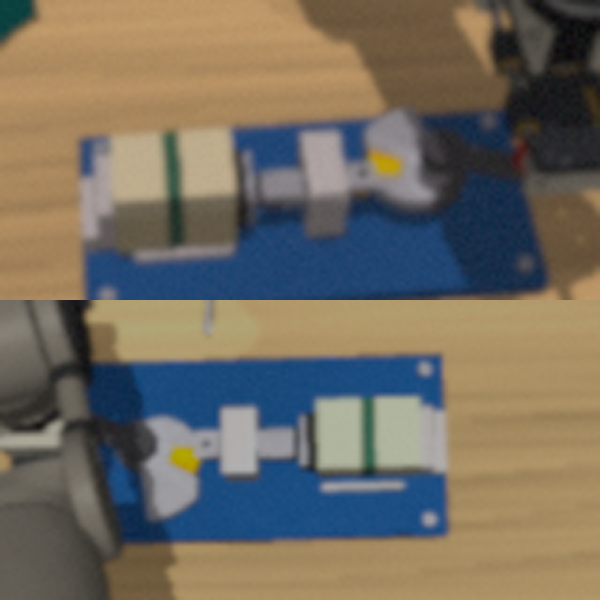

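The box is home at the fence with the pad on it. The yellow flat (183,460) is still about 0.2 rad short of the roller (205,443), so this is still the rise. I continue in small steps.

```bash
python3 -m inch '[{"hand":0.85,"tx":0.02,"ty":-0.08,"tz":0,"ax":0,"ay":0,"az":0},{"hand":0.85,"tx":0.02,"ty":-0.08,"tz":0,"ax":0,"ay":0,"az":0},{"hand":0.85,"tx":0,"ty":0,"tz":0,"ax":0,"ay":0,"az":0}]' >/dev/null
python3 arc.py .03 1
python3 -m inch '[{"hand":0.85,"tx":0.01,"ty":-0.08,"tz":0,"ax":0,"ay":0,"az":0},{"hand":0.85,"tx":0.01,"ty":-0.08,"tz":0,"ax":0,"ay":0,"az":0},{"hand":0.85,"tx":0,"ty":0,"tz":0,"ax":0,"ay":0,"az":0}]' >/dev/null
python3 arc.py .03 1
```

```text
t 16.95 turned 1.766 r 65.4 Ft -6.88 Fr 2.43 Fz -4.9 pos [0.5615 0.2338 0.282 ]
(0.00,-0.08) 
t 17.25 turned 1.850 r 65.5 Ft -1.33 Fr 3.85 Fz -1.7 pos [0.5561 0.235  0.2819]
(-0.01,-0.08)
```

The force has dropped, so the roller is in the flat. I go a little deeper for margin.

```bash
python3 -m inch '[{"hand":0.85,"tx":0,"ty":-0.09,"tz":0,"ax":0,"ay":0,"az":0},{"hand":0.85,"tx":0,"ty":0,"tz":0,"ax":0,"ay":0,"az":0},{"hand":0.85,"tx":0,"ty":0,"tz":0,"ax":0,"ay":0,"az":0}]' >/dev/null
python3 arc.py .03 1
python3 -m inch '[{"hand":0.85,"tx":-0.01,"ty":-0.1,"tz":0,"ax":0,"ay":0,"az":0},{"hand":0.85,"tx":0,"ty":0,"tz":0,"ax":0,"ay":0,"az":0},{"hand":0.85,"tx":0,"ty":0,"tz":0,"ax":0,"ay":0,"az":0}]' >/dev/null
python3 arc.py .03 1
```

```text
t 17.55 turned 1.892 r 65.4 Ft -0.30 Fr 5.67 Fz -0.9 pos [0.5534 0.2353 0.2819]
(-0.01,-0.08) 
t 17.85 turned 1.928 r 65.1 Ft -1.00 Fr 7.06 Fz -1.7 pos [0.551  0.2353 0.282 ]
(0.00,-0.08)
```

```bash
python3 -m inch '[{"hand":0.85,"tx":0.03,"ty":0,"tz":0,"ax":0,"ay":0,"az":0},{"hand":0.7,"tx":0,"ty":0,"tz":0,"ax":0,"ay":0,"az":0},{"hand":0.5,"tx":0,"ty":0,"tz":0,"ax":0,"ay":0,"az":0},{"hand":0.5,"tx":0,"ty":0,"tz":0,"ax":0,"ay":0,"az":0},{"hand":0.5,"tx":0,"ty":0,"tz":0,"ax":0,"ay":0,"az":0}]'
python3 -m inch '[{"hand":0.5,"tx":0,"ty":0,"tz":-0.4,"ax":0,"ay":0,"az":0},{"hand":0.5,"tx":0,"ty":0,"tz":-0.8,"ax":0,"ay":0,"az":0},{"hand":0.5,"tx":0,"ty":0,"tz":-1,"ax":0,"ay":0,"az":0},{"hand":0.5,"tx":0,"ty":0,"tz":-1,"ax":0,"ay":0,"az":0},{"hand":0.5,"tx":0,"ty":0,"tz":-1,"ax":0,"ay":0,"az":0},{"hand":0.5,"tx":1,"ty":0,"tz":-0.5,"ax":0,"ay":0,"az":0},{"hand":0.5,"tx":1,"ty":0,"tz":0,"ax":0,"ay":0,"az":0},{"hand":0.5,"tx":1,"ty":0,"tz":0,"ax":0,"ay":0,"az":0},{"hand":0.5,"tx":1,"ty":0,"tz":0,"ax":0,"ay":0,"az":0},{"hand":0.5,"tx":0,"ty":0,"tz":0,"ax":0,"ay":0,"az":0}]'
python3 - <<'E'
from h import *
a=snap('scene','scene5.png')[:,:,::-1]; b=snap('top','top5.png')[:,:,::-1]
f=lambda i:cv2.resize(i,(600,300),interpolation=cv2.INTER_CUBIC)
cv2.imwrite("pics/zoom6.png",np.vstack([f(a[160:240,250:410]),f(b[160:240,225:385])]))
E
```

```text
t: 18.35
tcp_pos: [0.5512, 0.2345, 0.2815]
orientation: [-0.0, 0.708, 0.707, -0.0]
force: [0.9, 0.7, 0.4]
width: 0.487
grip_force: 0.0
t: 19.35
tcp_pos: [0.5507, 0.3372, 0.3995]
orientation: [-0.0, 0.707, 0.708, 0.001]
force: [-0.3, -0.1, 0.1]
width: 0.496
grip_force: 0.0
```

View pics/zoom6.png

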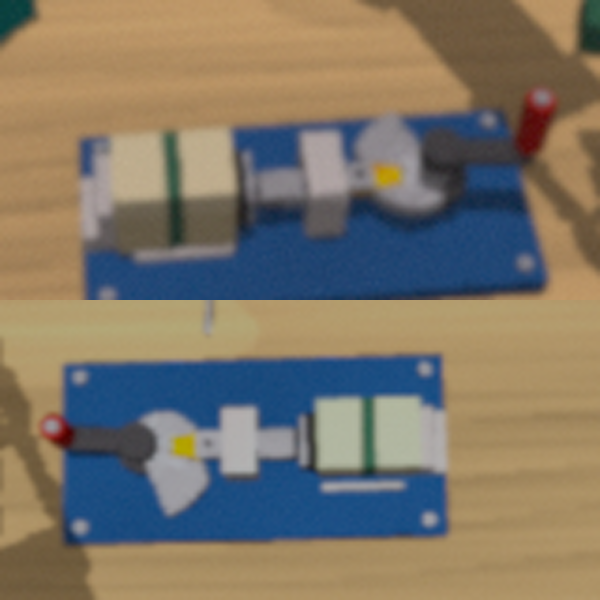

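The crank stayed put, with the yellow flat (183,445) at the roller (205,443). The box is pressed against the fence and the arm is clear, so I hand in the job.

```bash
python3 -c "
from workcell import env
print(env.finish_job())"
```

```text
the job is handed in; nothing more can be done
None
```

The gift box stands clamped against the fence with the roller in the yellow flat, the robot has let go and is clear, and the job is handed in; the judge returned no verdict, and I could not measure the clamp force on the fence directly.

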